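# Open a compressed-air filter canister with a cap of unknown thread hand

## Robot

A 6-joint arm with a two-finger parallel gripper is mounted at the origin on a cart in front of the work surface, level with it; the furniture and walls round the work are solid. World frame = base frame: x ahead of the robot, y to its left, z up, the work surface at z = 0. Lengths are in mm, angles in rad, forces in N, time in s.
With the tool pointing down it reaches from about 275 to 750 mm from the base axis. Payload 10.2 kg.
Tool frame: the origin (TCP) lies between the finger pads; the fingertips stand 19 mm ahead of it and the grasp point (between the pads) is the TCP; z points along the fingers, y is the line along which they close (so a half turn about z gives the same grasp; the last joint's range is limited). The gripper opens to 85 mm and grips with 20 to 120 N. Pads are 22 mm wide; open, the fingers measure 114 mm over their backs; the gripper's body (76 mm by 85 mm) begins 54 mm behind the grasp point. The pads swing forward as they close: fully open they stand 13 mm farther back than shut.
Start: joints at [-1.47, 0.313, 1.498, -0, 1.331, -0.223], TCP at [167.027, -497.728, 250.294] pointing down, gripper open.
Joint ranges: [-2.94, 2.94], [-0.97, 2.17], [0.19, 2.56], [-1.23, 4.37], [0.02, 3.11], [-2.88, 2.88]. Speed limits (rad/s): [2.39, 2.39, 3.01, 3.14, 3.14, 3.14].

## Interface

Orientations are given as a unit quaternion [w, x, y, z].
In Python, from rig import sense, capture, finish_job gives the robot as it stands. The module is installed in compiled form; this text tells all that it offers.
- The arm moves only by the tool move_arm, never from a script. Its argument "moves" is a list of rows, each an object with "turn": the turn, a rotation vector about the tool's x, y, z in rad, a list of three; "translation": the shift along the tool's x, y, z in mm, a list of three; "hand": the opening, from 0 (shut) to 1 (fully open). In form: [{"turn": [wx, wy, wz], "translation": [x, y, z], "hand": hand}, ...]. A call has 1 to 10 rows; each row shifts and turns the commanded pose from where the row before left it, along the tool's axes as they then stand; what a row does not reach is not made up. A row lasts 1/12 s, in which the tool goes at most 41.7 mm and 7.16 degrees, less where a joint would pass 70% of its speed; a pose out of reach is approached as far as the arm can. A call with a gripper value outside its range is refused whole. The fingers move at their own pace and stop on an object; "grip_force" is the grip in N (left out, the last holds). Time passes only in rows, so rows that do not move let the fingers close. It gives the time, the measured TCP pose, the force, the opening and the grip force at its end, in the units of the state.
- sense(): the state, without advancing time (a new reading comes with each control period).
- capture(name): name is "side" or "top" or "wrist"; returns a dict with "image" (480x640x3 uint8, blue, green, red), "z_map" (480x640 float32, mm along the optical axis (not along the pixel's ray), 0 where there is no reading), "vertical_fov" (degrees; the focal length in pixels is half the picture's height over the tangent of half this angle, whatever the lens; pixels are square), "cx", "cy" (the principal point, pixels), "R" (3x3) and "t" (3): a world point X has camera coordinates R X + t; the wrist camera has in their place "T_tool_cam" (4x4, takes a point from camera to tool coordinates, whose origin is the TCP and whose axes are the flange's). Camera axes: x right, y down, z forward; pixel columns grow to the right and rows downward; lengths in mm; the calibration is good to about 2 mm. A picture is of the moment at which its call begins: read the wrist's pose just before it.
- finish_job(): hands the job in; it is judged then, once.
The state is a dict: "time_s": time; "joints": joint angles; "dq": joint speeds; "tau": joint torques, N m; "eef_pos": TCP position; "ee_rot": TCP orientation; "force": force on the tool from outside, world axes, zero at the start; "wrist_torque": the same for the moment, N m; "grip_width": opening from 0.0 (shut) to 1.0 (fully open); "grip_force": force on a finger pad.
Only numpy, scipy, OpenCV 4.12 (cv2) and the standard library are available. Lean on these libraries where they do the work, as an engineer would, in place of code of your own. Each camera call takes 0.05 s, during which the arm holds its last target. There are 200 camera calls.

## Task

The bench filter has two canisters, each with a black screw cap locked by a sprung plunger knob; open the one whose cap has the straight bar grip. Pull that canister's knob out to its stop, where it stays, then unscrew the cap - nobody knows whether its thread is right- or left-handed, so feel which way it gives, do not wrench it straight off - and lift it about 10 cm clear of the canister. Finish while still holding the cap level in the air; leave the other canister shut and locked, and the other things on the bench where they are.

Things in the scene. Friction and masses are not known exactly. Their poses are not given: they have to be found in the camera images.
- filter: twin-canister compressed-air filter of grey painted and bare metal, fixed to the bench: base plate 130 x 246 x 14 mm, two upright round canisters 83 mm in diameter, 80 mm high over the bench, their axes 65 mm either side of the middle (+y: left, -y: right), a small gauge between them. Origin: centre of the plate's underside, on the bench; x points from its front (knobs) to its back, z up.
- cap_bar: the cap to take off: black plastic screw cap, round skirt 72 mm in diameter, 33 mm high, with a straight upright bar grip on top; 0.13 to 0.25 kg. Origin: centre of its underside, which rests on the seat; z up. Seated, its axes are parallel to the filter's; two ears low on its -x side (out to 45 mm from its axis, 3 to 14 mm above its underside) straddle the plunger pin. It sits on either canister.
- bar_grip (a point): middle of the bar grip of cap_bar, 47 mm above the cap's underside: the bar is 50 mm long (along the cap's x), 14 mm thick (across its y) and stands from 33 mm (top of the skirt) to 61 mm above the underside
- cap_round: the other canister's cap, to be left shut: the same skirt, ears and seat, but with a round knurled knob 47 mm in diameter and 28 mm high on top. Origin: centre of its underside.
- seat_left (a point): centre of the left canister's cap seat, on its axis, 80 mm above the bench. Thread of either canister: coarse, three starts, right-handed (loosens counterclockwise from above) or left-handed (loosens clockwise) by chance. The wrong way, or with the plunger in, the cap stops dead within 0.06 rad.
- seat_right (a point): centre of the right canister's cap seat, on its axis, 80 mm above the bench. Turned the right way a cap moves easily and climbs 7.6 mm per rad, so the hand must rise with it; by 1.15 rad the thread has let go, and from 1.15 to 1.6 rad it lifts straight off (the neck inside it is 26 mm high).
- knob_left (a point): centre of the left canister's plunger knob: black plastic, 22 mm in diameter, 22 mm long, its axis level along the filter's x, 83 mm in front of the canister's axis when pushed in, 89 mm above the bench and 9 mm above the cap seat; free on both sides and below, so it can be pinched across its diameter from above. It moves with the plunger.
- knob_right (a point): centre of the right canister's plunger knob: black plastic, 22 mm in diameter, 22 mm long, its axis level along the filter's x, 83 mm in front of the canister's axis when pushed in, 89 mm above the bench and 9 mm above the cap seat; free on both sides and below, so it can be pinched across its diameter from above. It moves with the plunger.
- plunger_left (a joint): sprung lock plunger of the left canister (left: the filter's +y side): 0 = pin in between the cap's ears, locked; 0.012 m = pulled out to its stop. It slides straight out along the filter's -x axis. Spring and ball catch resist with up to about 12 N; past about 10 mm the catch takes over and keeps the plunger at its stop when let go.
- plunger_right (a joint): sprung lock plunger of the right canister (left: the filter's +y side): 0 = pin in between the cap's ears, locked; 0.012 m = pulled out to its stop. It slides straight out along the filter's -x axis. Spring and ball catch resist with up to about 12 N; past about 10 mm the catch takes over and keeps the plunger at its stop when let go.
- pack_1: bystander: low clear box of fasteners, 60 x 73 x 26 mm, in front of the filter; origin under its centre
- pipe_cap: bystander: white plastic pipe cap, 68 mm in diameter, 38 mm high, right of the filter; origin under its centre
- grommet: bystander: black rubber grommet, 23 mm in diameter, 11 mm high, on the filter's base plate between the canisters; origin under its centre
- screwdriver: bystander: screwdriver 202 mm long, lying at the left; origin under its middle
- tape_measure: bystander: tape measure 32 x 79 x 62 mm, standing at the left; origin under its centre
- plug_box: bystander: small carton 26 x 27 x 34 mm, close behind the filter; origin under its centre
There are look-alikes about, which are no part of the job. What is shaped like the cap_round but orange or red is not meant.

How it is judged (in metres and radians):
On the way, in this order (a step that is already met when the one before it is completed fails the run):
1. the plunger of the bar-grip cap's canister is pulled out to its stop, the cap still seated (((horizontal distance between cap_bar and seat_left below 0.02 m and value of joint plunger_left above 0.01 m) or (horizontal distance between cap_bar and seat_right below 0.02 m and value of joint plunger_right above 0.01 m)) and z of cap_bar in the frame of seat_left below 0.004 m and angle between the x axis of cap_bar and the x axis of filter, either way round below 0.15 rad), for 0.2 s.
2. the bar-grip cap is unscrewed on its neck by more than 45 degrees ((horizontal distance between cap_bar and seat_left below 0.02 m or horizontal distance between cap_bar and seat_right below 0.02 m) and z of cap_bar in the frame of seat_left below 0.03 m and angle between the x axis of cap_bar and the x axis of filter, either way round above 0.8 rad).
At the end, for the whole second after the job is handed in: bar-grip cap held still by the fingers, level within 0.2 rad, over 60 mm above its seat, touching nothing else of the filter; its plunger out (over 9 mm), the other in (under 3 mm); round-knob cap still seated (6 mm, 0.12 rad); bystanders within 30 mm of their start (z of cap_bar in the frame of seat_left above 0.06 m and angle between cap_bar's own z axis and vertical below 0.2 rad and contact force between cap_bar and the fingers above 1 N and contact force between cap_bar and filter below 0.2 N and contact force between cap_bar and cap_round below 0.2 N and linear speed of cap_bar below 0.03 m/s and ((horizontal distance between cap_round and seat_right below 0.02 m and value of joint plunger_left above 0.009 m and value of joint plunger_right below 0.003 m) or (horizontal distance between cap_round and seat_left below 0.02 m and value of joint plunger_right above 0.009 m and value of joint plunger_left below 0.003 m)) and distance of cap_round from where it was at the start of the episode below 0.006 m and angle between the x axis of cap_round and the x axis of filter, either way round below 0.12 rad and distance of each of pack_1, pipe_cap, grommet, screwdriver, tape_measure, plug_box from where it was at the start of the episode below 0.03 m); the arm keeps its last pose, push and grip.
It fails at once if the cap is wrenched up by more than 5 mm while turned less than 0.4 rad from its locked position ((horizontal distance between cap_bar and seat_left below 0.02 m or horizontal distance between cap_bar and seat_right below 0.02 m) and z of cap_bar in the frame of seat_left between 0.005 and 0.02 m and angle between the x axis of cap_bar and the x axis of filter, either way round below 0.4 rad).
It fails at once if the other canister's plunger is pulled more than 6 mm ((horizontal distance between cap_round and seat_left below 0.02 m and value of joint plunger_left above 0.006 m) or (horizontal distance between cap_round and seat_right below 0.02 m and value of joint plunger_right above 0.006 m)).
It fails at once if a bystander is pushed more than 30 mm away (distance of any of pack_1, pipe_cap, grommet, screwdriver, tape_measure, plug_box from where it was at the start of the episode above 0.03 m).
It also fails if it takes over 51 s, if anything falls off the work surface, if the arm or the gripper's body presses on something with over 40 N, if the wrist force passes 120 N, or if a joint passes its speed limit or range.

## Working session

There is one attempt and no reset: what is moved stays moved. The work goes in short steps, Python scripts to look and compute and a tool call to move; the robot and the scene stay as the last step left them, time stands still between calls to the robot, and variables do not carry over. Pictures are saved under pics/ and viewed, at most 10 in all, crops included, and the job is handed in when it is done.

Besides the shell and the picture viewer there is one more tool, called after "Emit:" by a JSON object that holds its "fn" and its "kwargs", one argument or row to a line. move_arm: Moves the arm, as the interface text tells. Its arguments: {"type":"object","properties":{"moves":{"type":"array","items":{"type":"object","properties":{"turn":{"type":"array","items":{"type":"number"}},"translation":{"type":"array","items":{"type":"number"}},"hand":{"type":"number"}}}},"grip_force":{"type":"number"}},"required":["moves"]}

```bash
mkdir -p pics
cat > h.py <<'E'
import numpy as np, cv2
from rig import sense, capture, finish_job
def foc(c): return 240/np.tan(np.radians(c["vertical_fov"])/2)
def qR(q):
    from scipy.spatial.transform import Rotation as Ro
    return Ro.from_quat([q[1],q[2],q[3],q[0]]).as_matrix()
def ray(c,u,v):
    d=np.array([(u-c["cx"])/foc(c),(v-c["cy"])/foc(c),1.]); R=np.array(c["R"]);t=np.array(c["t"])
    return -R.T@t, R.T@d
def plane(c,u,v,z):
    o,d=ray(c,u,v); return o+d*(z-o[2])/d[2]
def cloud(c):
    v,u=np.mgrid[:480,:640]; z=c["z_map"]; f=foc(c)
    P=np.stack([(u-c["cx"])/f*z,(v-c["cy"])/f*z,z],-1)
    return (P-np.array(c["t"]))@np.array(c["R"])
E
python3 - <<'E'
from h import *
import pickle
print(sense())
for n in("top","side"):
    c=capture(n); cv2.imwrite(f"pics/{n}.png",c["image"]); pickle.dump(c,open(n+".pkl","wb"))
    print(n,foc(c),c["cx"],c["cy"],-np.array(c["R"]).T@c["t"],np.round(c["R"],3))
E
```

```text
{'time_s': 0.0, 'joints': array([-1.47042871e+00,  3.13457299e-01,  1.49845125e+00, -1.63064306e-05,
        1.33103669e+00, -2.23402418e-01]), 'dq': array([ 0.00115694, -0.000252  ,  0.0029542 ,  0.00021045,  0.00091168,
        0.00018311]), 'tau': array([-6.59196780e-05, -4.12264323e+01, -2.59745711e+01, -1.85056447e-04,
        4.10642795e-03, -6.31319210e-06]), 'eef_pos': array([ 166.98329915, -497.47588995,  249.72600724]), 'ee_rot': array([-6.75498266e-04,  9.86924673e-01,  1.61180743e-01,  3.36737073e-05]), 'force': array([ 0.08757893,  0.65876945, -0.44537184]), 'wrist_torque': array([0.01657979, 0.04338421, 0.00061239]), 'grip_force': 0.0, 'grip_width': 0.9949990189139262}
top 462.30504002782664 316.9641569439078 240.75717518099572 [ 405.6030935  -245.84391146 1277.99852133] [[ 0.017 -1.     0.02 ]
 [-0.998 -0.018 -0.053]
 [ 0.053 -0.019 -0.998]]
side 494.6276300780778 322.6958849682153 238.4935268616195 [  260.18035329 -1322.58568034   760.75664388] [[ 0.981 -0.195  0.023]
 [-0.082 -0.51  -0.856]
 [ 0.179  0.838 -0.516]]
```

View pics/top.png

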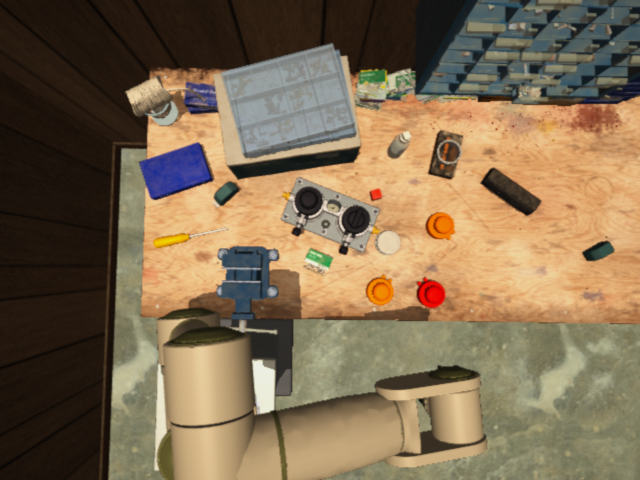

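View pics/side.png

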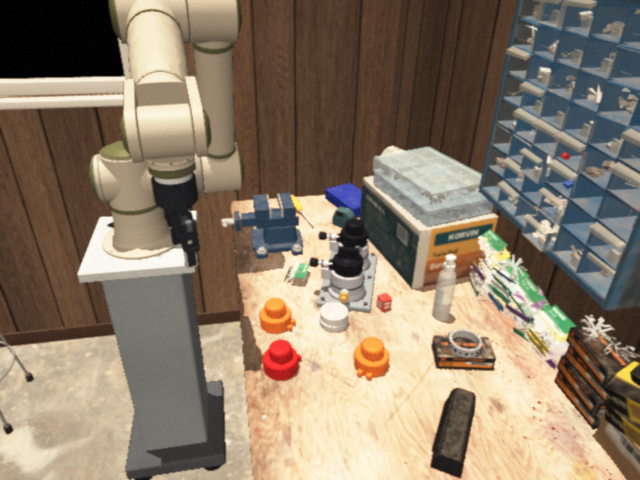

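The top view shows the filter around (332,213), with black caps at (308,201) and (355,219) and knobs in front at (297,231) and (344,247). The look-alikes are an orange cap at (440,226), another at (380,291), and a red one at (431,293). The side view shows the same arrangement, with a tall box behind and a vise in front-left. I'll crop in close to pick the right cap.

Run:
```python
from h import *
import pickle
t=pickle.load(open("top.pkl","rb"));s=pickle.load(open("side.pkl","rb"))
a=cv2.resize(t["image"][165:265,270:400],None,fx=4.5,fy=4.5,interpolation=cv2.INTER_CUBIC)[:450,:400*2]
b=cv2.resize(s["image"][210:310,300:385],None,fx=4.5,fy=4.5,interpolation=cv2.INTER_CUBIC)
im=np.hstack([a,b]); im=cv2.resize(im,(800,int(im.shape[0]*800/im.shape[1]))); cv2.imwrite("pics/crop.png",im)
P=cloud(t)
for u,v in[(308,201),(355,219),(300,215),(297,231),(344,247),(332,213),(340,230),(388,242),(318,261),(376,195),(226,193),(248,265),(290,100),(230,130),(345,160)]: print(u,v,np.round(P[v,u]))
```

```text
308 201 [ 564. -243.  144.]
355 219 [ 522. -360.  144.]
300 215 [ 535. -223.   88.]
297 231 [ 493. -216.   97.]
344 247 [ 454. -337.   99.]
332 213 [ 546. -308.   50.]
340 230 [ 501. -330.   50.]
388 242 [ 472. -460.   42.]
318 261 [ 418. -273.   24.]
376 195 [ 600. -428.   31.]
226 193 [593. -26.  62.]
248 265 [404. -99. 137.]
290 100 [ 776. -199.  256.]
230 130 [729. -52. 172.]
345 160 [ 693. -341.   38.]
```

View pics/crop.png

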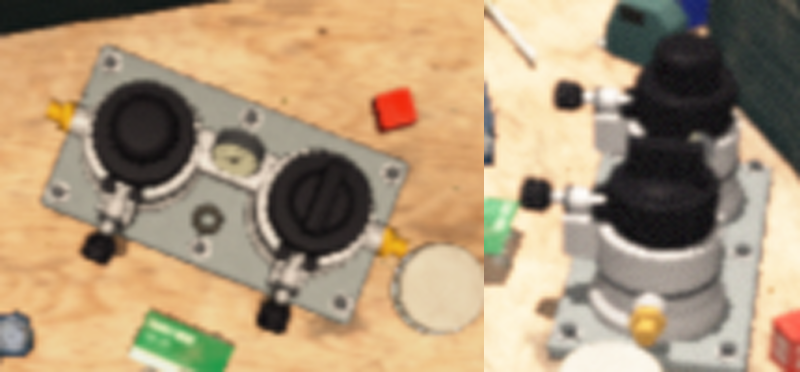

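The bar-grip cap is the right-hand one, at (355,219) in the top view; in the crop its bar is at (318,197). The round knob is on the left canister. Next I'll align the tool with the filter and look from above.

Emit:
{"fn": "move_arm", "kwargs": {
  "moves": [
    {"turn": [0,0,0.112],"translation": [0,0,-10],"hand": 1},
    {"turn": [0,0,0.112],"translation": [0,0,-10],"hand": 1},
    {"turn": [0,0,0.112],"translation": [0,0,-10],"hand": 1},
    {"turn": [0,0,0.112],"translation": [0,0,-10],"hand": 1},
    {"turn": [0,0,0.112],"translation": [0,0,-10],"hand": 1},
    {"turn": [0,0,0.112],"translation": [0,0,-10],"hand": 1},
    {"turn": [0,0,0],"translation": [0,0,-10],"hand": 1}
  ]
}}

```text
time_s: 0.68
eef_pos: [167.0, -497.6, 320.5]
ee_rot: [-0.0, 0.985, -0.175, -0.0]
force: [-1.0, -0.5, 0.7]
grip_width: 1.001
grip_force: 0.0
```

Emit:
{"fn": "move_arm", "kwargs": {
  "moves": [
    {"turn": [0,0,0],"translation": [18,-27.5,0],"hand": 1},
    {"turn": [0,0,0],"translation": [18,-27.5,0],"hand": 1},
    {"turn": [0,0,0],"translation": [18,-27.5,0],"hand": 1},
    {"turn": [0,0,0],"translation": [18,-27.5,0],"hand": 1},
    {"turn": [0,0,0],"translation": [18,-27.5,0],"hand": 1},
    {"turn": [0,0,0],"translation": [18,-27.5,0],"hand": 1},
    {"turn": [0,0,0],"translation": [18,-27.5,0],"hand": 1},
    {"turn": [0,0,0],"translation": [18,-27.5,0],"hand": 1},
    {"turn": [0,0,0],"translation": [18,-27.5,0],"hand": 1},
    {"turn": [0,0,0],"translation": [18,-27.5,0],"hand": 1}
  ]
}}

```text
time_s: 1.52
eef_pos: [431.2, -299.4, 320.3]
ee_rot: [-0.0, 0.985, -0.171, -0.0]
force: [0.1, -0.2, 0.6]
grip_width: 0.999
grip_force: 0.0
```

Emit:
{"fn": "move_arm", "kwargs": {
  "moves": [
    {"turn": [0,0,0],"translation": [0,0,0],"hand": 1},
    {"turn": [0,0,0],"translation": [0,0,0],"hand": 1}
  ]
}}

```text
time_s: 1.68
eef_pos: [430.8, -299.7, 320.1]
ee_rot: [-0.0, 0.985, -0.17, -0.0]
force: [-1.3, 0.1, -0.4]
grip_width: 0.996
grip_force: 0.0
```

```bash
cat >> h.py <<'E'
def wrist(name):
    import pickle
    s=sense(); c=capture("wrist"); T=np.array(c["T_tool_cam"]); Rt=qR(s["ee_rot"])
    Rwc=Rt@T[:3,:3]; p=Rt@T[:3,3]+s["eef_pos"]
    c["R"]=Rwc.T; c["t"]=-Rwc.T@p; pickle.dump(c,open(name+".pkl","wb")); cv2.imwrite(f"pics/{name}.png",c["image"])
    return s,c
E
python3 - <<'E'
from h import *
s,c=wrist("w1"); print(s["eef_pos"],s["joints"],s["force"],s["time_s"]); print(np.round(c["T_tool_cam"],3),foc(c),np.round(qR(s["ee_rot"]),3))
E
```

```text
[ 430.79465871 -299.74701689  320.06292918] [-8.31303110e-01  2.72881745e-01  1.37017578e+00 -1.19246907e-04
  1.49920929e+00  1.08198441e+00] [-1.29792356  0.12487497 -0.43631093] 1.6833
[[ 0.00000e+00 -9.53000e-01 -3.02000e-01  7.77110e+01]
 [ 1.00000e+00  1.00000e-03 -1.00000e-03 -8.98000e-01]
 [ 1.00000e-03 -3.02000e-01  9.53000e-01 -1.23935e+02]
 [ 0.00000e+00  0.00000e+00  0.00000e+00  1.00000e+00]] 346.7036374381934 [[ 0.942 -0.336 -0.001]
 [-0.336 -0.942  0.   ]
 [-0.001 -0.    -1.   ]]
```

View pics/w1.png

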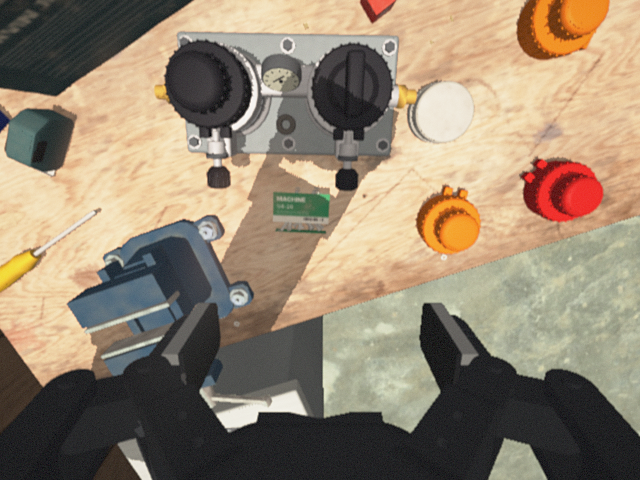

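The wrist view shows the filter square to the picture. The bar cap is at (352,88), its knob at (347,178), the round cap at (205,80), and its knob at (218,177). I'll measure these from the depth.

```bash
cat > m.py <<'E'
from h import *
import pickle,sys
c=pickle.load(open(sys.argv[1]+".pkl","rb")); P=cloud(c); z=P[...,2]
ok=(c["z_map"]>0); V=c["image"].max(2)
def near(x,y,r): return ok&(np.hypot(P[...,0]-x,P[...,1]-y)<r)
def rep(n,m):
    Q=P[m]; r=cv2.minAreaRect(Q[:,:2].astype(np.float32)); print(n,len(Q),np.round(Q.mean(0),1),"rect",np.round(r[0],1),np.round(r[1],1),round(r[2],1),"z",np.round(np.percentile(Q[:,2],[2,50,98]),1))
rep("bar",near(525,-361,45)&(z>134)&(z<150))
rep("knobcap",near(564,-243,45)&(z>130)&(z<150))
rep("skirtR",near(525,-361,50)&(z>106)&(z<120))
rep("knobR",near(453,-336,22)&(z>80)&(V<90))
rep("knobL",near(493,-216,22)&(z>80)&(V<90))
E
python3 m.py w1
python3 - <<'E'
from h import *
import pickle
c=pickle.load(open("w1.pkl","rb"))
for n,u,v,z in[("kR",347,178,92),("kL",218,177,92),("scR",383,146,15),("scL",194,142,15),("scTL",192,43,15),("scTR",391,48,15),("scM",288,45,15),("scMb",289,149,15)]: print(n,np.round(plane(c,u,v,z),1))
E
```

```text
bar 1169 [ 527.4 -362.9  140.9] rect [ 527.2 -363.3] [14.3 50. ] 69.4 z [137.6 141.1 142.8]
knobcap 2892 [ 571.7 -243.5  140.2] rect [ 572.8 -242.1] [47.4 47.8] 77.9 z [133.2 140.9 142.9]
skirtR 4376 [ 527.2 -362.2  114.1] rect [ 527.  -363.2] [72.5 72.7] 56.1 z [110.4 113.7 118.2]
knobR 7525 [ 439.8 -329.5  368.2] rect [ 452.1 -337.7] [32.3 40.8] 55.7 z [ 96.4 388.  398.6]
knobL 396 [ 495.6 -215.    97.8] rect [ 500.6 -215.2] [20.4 28.9] 70.0 z [ 91.1  98.4 101.3]
kR [ 450.6 -335.    92. ]
kL [ 495.2 -212.8   92. ]
scR [ 460.6 -389.7   15. ]
scL [ 540.6 -178.7   15. ]
scTL [ 636.4 -222.7   15. ]
scTR [ 558.1 -427.6   15. ]
scM [ 599.1 -321.5   15. ]
scMb [ 495.  -282.5   15. ]
```

Emit:
{"fn": "move_arm", "kwargs": {
  "moves": [
    {"turn": [0,0,0.017],"translation": [0,0,10],"hand": 0.7},
    {"turn": [0,0,0],"translation": [7,6.4,20],"hand": 0.7},
    {"turn": [0,0,0],"translation": [7,6.4,20],"hand": 0.7},
    {"turn": [0,0,0],"translation": [7,6.4,20],"hand": 0.7},
    {"turn": [0,0,0],"translation": [7,6.4,20],"hand": 0.7},
    {"turn": [0,0,0],"translation": [0,0,20],"hand": 0.7},
    {"turn": [0,0,0],"translation": [0,0,20],"hand": 0.7},
    {"turn": [0,0,0],"translation": [0,0,20],"hand": 0.7},
    {"turn": [0,0,0],"translation": [0,0,10],"hand": 0.7},
    {"turn": [0,0,0],"translation": [0,0,0],"hand": 0.7}
  ]
}}

```text
time_s: 2.57
eef_pos: [445.6, -334.4, 157.9]
ee_rot: [-0.001, 0.983, -0.182, -0.002]
force: [-0.3, 0.7, -0.2]
grip_width: 0.699
grip_force: 0.0
```

Run:
```python
from h import *
s,c=wrist("w2"); R=qR(s["ee_rot"]); print(s["eef_pos"],s["joints"],s["grip_width"],np.arctan2(R[1,0],R[0,0]))
k=c["R"]@np.array([449.5,-334.1,89])+c["t"]; print("knob expected px",foc(c)*k[:2]/k[2]+[c["cx"],c["cy"]])
```

```text
[ 445.59311631 -334.44229876  157.8833751 ] [-8.54101882e-01  4.71069158e-01  1.52122727e+00 -1.15400628e-04
  1.15383184e+00  1.08331203e+00] 0.6992607766586522 -0.3665664932958283
knob expected px [318.53554649 259.44939829]
```

View pics/w2.png

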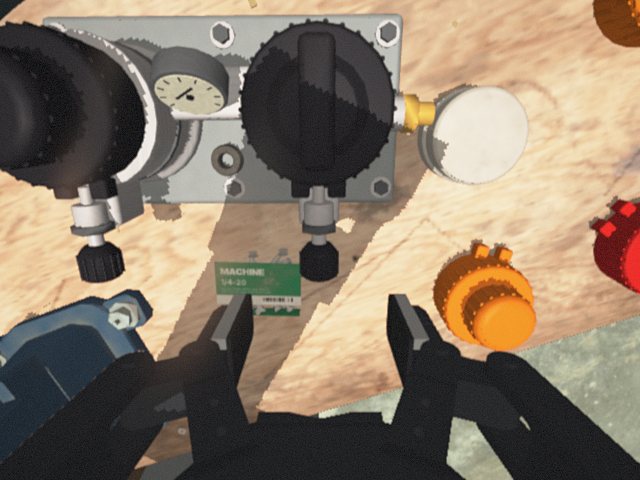

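The knob is at (319,262), within 3 px of my prediction of (318.5,259.5). I'll descend and pinch it.

Emit:
{"fn": "move_arm", "kwargs": {
  "moves": [
    {"turn": [0,0,0],"translation": [0,0,0],"hand": 0.7},
    {"turn": [0,0,0],"translation": [0,0,15],"hand": 0.7},
    {"turn": [0,0,0],"translation": [0,0,15],"hand": 0.7},
    {"turn": [0,0,0],"translation": [0,0,15],"hand": 0.7},
    {"turn": [0,0,0],"translation": [0,0,10],"hand": 0.7},
    {"turn": [0,0,0],"translation": [0,0,7],"hand": 0.7},
    {"turn": [0,0,0],"translation": [0,0,0],"hand": 0.7},
    {"turn": [0,0,0],"translation": [0,0,0],"hand": 0.7}
  ]
}}

```text
time_s: 3.28
eef_pos: [447.3, -334.9, 98.9]
ee_rot: [0.0, 0.983, -0.182, 0.0]
force: [-0.1, 0.5, 0.1]
grip_width: 0.698
grip_force: 0.0
```

Emit:
{"fn": "move_arm", "kwargs": {
  "grip_force": 60,
  "moves": [
    {"turn": [0,0,0],"translation": [0,0,0],"hand": 0.4},
    {"turn": [0,0,0],"translation": [0,0,0],"hand": 0.2},
    {"turn": [0,0,0],"translation": [0,0,0],"hand": 0.1},
    {"turn": [0,0,0],"translation": [0,0,0],"hand": 0.1},
    {"turn": [0,0,0],"translation": [0,0,0],"hand": 0.1},
    {"turn": [0,0,0],"translation": [0,0,0],"hand": 0.1}
  ]
}}

```text
time_s: 3.78
eef_pos: [447.3, -334.6, 99.0]
ee_rot: [0.0, 0.983, -0.182, 0.0]
force: [0.2, 2.7, 5.6]
grip_width: 0.235
grip_force: 58.6
```

Run:
```python
from h import *
s=sense(); R=qR(s["ee_rot"]);print(s["eef_pos"],s["grip_width"],s["grip_force"],s["force"],np.arctan2(R[1,0],R[0,0]),s["joints"])
d=s["eef_pos"]-[527.2,-363.3,0]; print(d[:2]@[.936,-.352],d[:2]@[.352,.936])
```

```text
[ 447.34444096 -334.56811718   99.01566918] 0.2346811361002932 58.610084652900696 [0.23214734 2.74585368 5.60070305] -0.36515261153981965 [-8.52020996e-01  5.45633205e-01  1.57559967e+00  3.78668596e-04
  1.01951162e+00  1.08372979e+00]
-84.85842601377459 -1.2161144650834252
```

I was 10 mm high because I mis-summed the rows. I'll reopen, lower and pinch again.

Emit:
{"fn": "move_arm", "kwargs": {
  "grip_force": 80,
  "moves": [
    {"turn": [0,0,0],"translation": [0,0,0],"hand": 0.6},
    {"turn": [0,0,0],"translation": [0,0,0],"hand": 0.6},
    {"turn": [0,0,0],"translation": [0.5,-1,5],"hand": 0.6},
    {"turn": [0,0,0],"translation": [0,0,5],"hand": 0.6},
    {"turn": [0,0,0],"translation": [0,0,0],"hand": 0.6},
    {"turn": [0,0,0],"translation": [0,0,0],"hand": 0.15},
    {"turn": [0,0,0],"translation": [0,0,0],"hand": 0.1},
    {"turn": [0,0,0],"translation": [0,0,0],"hand": 0.1},
    {"turn": [0,0,0],"translation": [0,0,0],"hand": 0.1},
    {"turn": [0,0,0],"translation": [0,0,0],"hand": 0.1}
  ]
}}

```text
time_s: 4.62
eef_pos: [447.7, -334.4, 88.6]
ee_rot: [0.001, 0.983, -0.182, 0.0]
force: [-4.0, -3.6, 1.7]
grip_width: 0.229
grip_force: 78.1
```

Emit:
{"fn": "move_arm", "kwargs": {
  "moves": [
    {"turn": [0,0,0],"translation": [0,0,0],"hand": 0.1}
  ]
}}

```text
time_s: 4.7
eef_pos: [447.7, -334.4, 88.6]
ee_rot: [0.001, 0.983, -0.182, 0.0]
force: [-4.1, -4.0, 2.0]
grip_width: 0.234
grip_force: 78.1
```

Emit:
{"fn": "move_arm", "kwargs": {
  "moves": [
    {"turn": [0,0,0],"translation": [-2,0,0],"hand": 0.1},
    {"turn": [0,0,0],"translation": [-2,0,0],"hand": 0.1},
    {"turn": [0,0,0],"translation": [-2,0,0],"hand": 0.1},
    {"turn": [0,0,0],"translation": [-2,0,0],"hand": 0.1},
    {"turn": [0,0,0],"translation": [-2,0,0],"hand": 0.1},
    {"turn": [0,0,0],"translation": [-2,0,0],"hand": 0.1},
    {"turn": [0,0,0],"translation": [-1,0,0],"hand": 0.1},
    {"turn": [0,0,0],"translation": [0,0,0],"hand": 0.1},
    {"turn": [0,0,0],"translation": [0,0,0],"hand": 0.1}
  ]
}}

```text
time_s: 5.45
eef_pos: [436.4, -330.1, 88.7]
ee_rot: [0.001, 0.983, -0.182, 0.001]
force: [2.9, -6.0, -1.1]
grip_width: 0.232
grip_force: 78.7
```

Run:
```python
from h import *
s=sense();d=s["eef_pos"]-[447.7,-334.4,88.6]; print(d[:2]@[.936,-.352],d[:2]@[.352,.936],s["force"],s["force"][:2]@[.936,-.352],s["grip_width"],s["grip_force"],s["time_s"])
```

```text
-12.080994800249686 0.004141686996984362 [ 2.92310397 -6.04691212 -1.08505217] 4.864538380046758 0.23166963704655855 78.69789719581604 5.45
```

Emit:
{"fn": "move_arm", "kwargs": {
  "moves": [
    {"turn": [0,0,0],"translation": [-1.5,0,0],"hand": 0.1},
    {"turn": [0,0,0],"translation": [-1.5,0,0],"hand": 0.1},
    {"turn": [0,0,0],"translation": [0,0,0],"hand": 0.1},
    {"turn": [0,0,0],"translation": [0,0,0],"hand": 0.1}
  ]
}}

```text
time_s: 5.78
eef_pos: [436.1, -330.1, 89.0]
ee_rot: [0.002, 0.983, -0.182, 0.005]
force: [19.5, -10.8, -11.8]
grip_width: 0.233
grip_force: 78.8
```

The force rises to about 22 N with no further travel, so it's at the stop. I'll relax, release and rise, then look to confirm.

Emit:
{"fn": "move_arm", "kwargs": {
  "moves": [
    {"turn": [0,0,0],"translation": [2,0,0],"hand": 0.1},
    {"turn": [0,0,0],"translation": [0,0,0],"hand": 0.3},
    {"turn": [0,0,0],"translation": [0,0,0],"hand": 0.7},
    {"turn": [0,0,0],"translation": [0,0,0],"hand": 0.7},
    {"turn": [0,0,0],"translation": [0,0,-20],"hand": 0.7},
    {"turn": [0,0,0],"translation": [0,0,-25],"hand": 0.7},
    {"turn": [0,0,0],"translation": [0,0,-25],"hand": 0.7},
    {"turn": [0,0,0],"translation": [0,0,-25],"hand": 0.7},
    {"turn": [0,0,0],"translation": [0,0,0],"hand": 0.7},
    {"turn": [0,0,0],"translation": [0,0,0],"hand": 0.7}
  ]
}}

```text
time_s: 6.62
eef_pos: [435.0, -328.8, 184.2]
ee_rot: [0.001, 0.983, -0.182, 0.001]
force: [-0.3, -0.3, -0.6]
grip_width: 0.704
grip_force: 0.0
```

Run:
```python
from h import *
s,c=wrist("w3"); R=qR(s["ee_rot"]); print(s["eef_pos"],s["time_s"],s["joints"],np.round(R,3),np.arctan2(R[1,0],R[0,0]))
for d in(83,95):
    k=c["R"]@np.array([527.2-.936*d,-363.3+.352*d,89])+c["t"]; print(d,foc(c)*k[:2]/k[2]+[c["cx"],c["cy"]])
P=cloud(c);z=P[...,2]
m=(c["z_map"]>0)&(np.hypot(P[...,0]-527,P[...,1]+363)<45)&(z>134)&(z<150); Q=P[m]; print("bar",cv2.minAreaRect(Q[:,:2].astype(np.float32)),np.percentile(Q[:,2],[2,50,98]))
```

```text
[ 435.0052502  -328.79464126  184.20155431] 6.6167 [-8.62286808e-01  4.14990728e-01  1.53238663e+00  3.00997112e-04
  1.19225550e+00  1.07355398e+00] [[ 0.934 -0.357  0.001]
 [-0.357 -0.934 -0.001]
 [ 0.002  0.001 -1.   ]] -0.3651547836131846
83 [320.60497516 228.76010244]
95 [320.67772558 246.06896787]
bar ((526.9234619140625, -363.2987060546875), (14.043538093566895, 49.80507278442383), 69.4087905883789) [138.50428321 141.12872483 142.68861266]
```

View pics/w3.png

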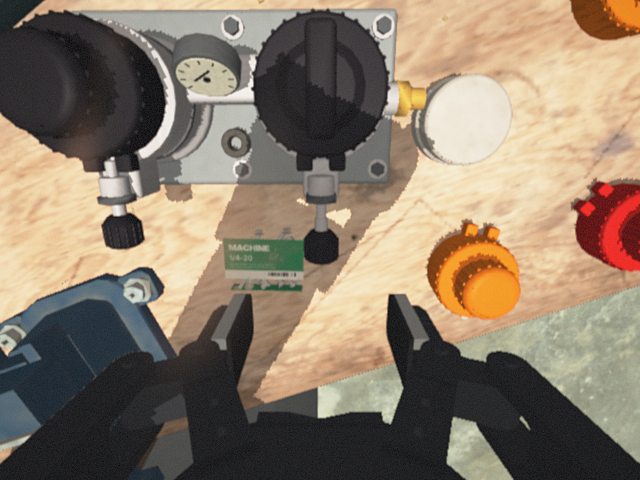

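The knob moved out by about 12 mm, to (322,246), matching the prediction for 95 mm. The bar cap is still seated and straight. Next I'll go over the bar and grasp it.

Emit:
{"fn": "move_arm", "kwargs": {
  "moves": [
    {"turn": [0,0,-0.005],"translation": [19.6,-0.1,0],"hand": 0.6},
    {"turn": [0,0,0],"translation": [19.6,-0.1,0],"hand": 0.6},
    {"turn": [0,0,0],"translation": [19.6,-0.1,0],"hand": 0.6},
    {"turn": [0,0,0],"translation": [19.6,-0.1,0],"hand": 0.6},
    {"turn": [0,0,0],"translation": [19.6,-0.1,0],"hand": 0.6},
    {"turn": [0,0,0],"translation": [0,0,10],"hand": 0.6},
    {"turn": [0,0,0],"translation": [0,0,10],"hand": 0.6},
    {"turn": [0,0,0],"translation": [0,0,10],"hand": 0.6},
    {"turn": [0,0,0],"translation": [0,0,0],"hand": 0.6},
    {"turn": [0,0,0],"translation": [0,0,0],"hand": 0.6}
  ]
}}

```text
time_s: 7.5
eef_pos: [525.8, -362.6, 152.4]
ee_rot: [-0.001, 0.984, -0.179, -0.001]
force: [0.7, -0.2, 0.0]
grip_width: 0.599
grip_force: 0.0
```

Run:
```python
from h import *
s=sense(); R=qR(s["ee_rot"]);d=np.array([527,-363.3,135])-s["eef_pos"]; print(s["eef_pos"],R.T@d,np.arctan2(R[1,0],R[0,0]),s["joints"],s["force"])
```

```text
[ 525.83330788 -362.58110694  152.38397616] [ 1.38061634  0.27708563 17.38095875] -0.36057062809597723 [-7.86772626e-01  6.45478443e-01  1.24848356e+00  3.21134453e-07
  1.24986209e+00  1.14459516e+00] [ 0.69532289 -0.1806543   0.01630128]
```

Emit:
{"fn": "move_arm", "kwargs": {
  "grip_force": 50,
  "moves": [
    {"turn": [0,0,0],"translation": [1,0.3,9],"hand": 0.6},
    {"turn": [0,0,0],"translation": [0,0,8],"hand": 0.6},
    {"turn": [0,0,0],"translation": [0,0,0],"hand": 0.6},
    {"turn": [0,0,0],"translation": [0,0,0],"hand": 0.3},
    {"turn": [0,0,0],"translation": [0,0,0],"hand": 0.05},
    {"turn": [0,0,0],"translation": [0,0,0],"hand": 0.05},
    {"turn": [0,0,0],"translation": [0,0,0],"hand": 0.05},
    {"turn": [0,0,0],"translation": [0,0,0],"hand": 0.05},
    {"turn": [0,0,0],"translation": [0,0,0],"hand": 0.05}
  ]
}}

```text
time_s: 8.25
eef_pos: [527.6, -364.0, 136.8]
ee_rot: [0.0, 0.984, -0.179, 0.0]
force: [-0.3, -1.6, 2.8]
grip_width: 0.153
grip_force: 51.9
```

Run:
```python
from h import *
s=sense(); R=qR(s["ee_rot"]); print(s["eef_pos"],np.arctan2(R[1,0],R[0,0]),s["wrist_torque"],s["force"],s["grip_width"],s["grip_force"])
```

```text
[ 527.55006191 -363.95407345  136.78226368] -0.36027276967503236 [-0.23989015  0.08197588 -0.01197278] [-0.32019538 -1.64834611  2.84749491] 0.15343504233031993 51.880760192871094
```

Now a gentle test in the counterclockwise direction.

Emit:
{"fn": "move_arm", "kwargs": {
  "moves": [
    {"turn": [0,0,-0.04],"translation": [0,0,-0.2],"hand": 0.05},
    {"turn": [0,0,-0.04],"translation": [0,0,-0.3],"hand": 0.05},
    {"turn": [0,0,-0.04],"translation": [0,0,-0.3],"hand": 0.05},
    {"turn": [0,0,0],"translation": [0,0,0],"hand": 0.05}
  ]
}}

```text
time_s: 8.58
eef_pos: [527.5, -363.6, 137.0]
ee_rot: [0.0, 0.993, -0.119, -0.0]
force: [-0.4, -1.0, -0.6]
grip_width: 0.151
grip_force: 51.6
```

Run:
```python
from h import *
s=sense(); R=qR(s["ee_rot"]); print(s["eef_pos"],np.arctan2(R[1,0],R[0,0]),s["wrist_torque"],s["force"],s["grip_width"],s["grip_force"])
```

```text
[ 527.46114893 -363.63496332  137.01690543] -0.2387975389240433 [-0.36793193 -0.01141695  0.04629284] [-0.36859648 -1.03387856 -0.64698687] 0.15059020774293166 51.59896373748779
```

It turned 0.12 rad with only 0.05 Nm, so it gives counterclockwise. I'll continue, rising with the thread.

Emit:
{"fn": "move_arm", "kwargs": {
  "moves": [
    {"turn": [0,0,-0.05],"translation": [0,0,-0.4],"hand": 0.05},
    {"turn": [0,0,-0.05],"translation": [0,0,-0.4],"hand": 0.05},
    {"turn": [0,0,-0.05],"translation": [0,0,-0.4],"hand": 0.05},
    {"turn": [0,0,-0.05],"translation": [0,0,-0.4],"hand": 0.05},
    {"turn": [0,0,0],"translation": [0,0,0],"hand": 0.05}
  ]
}}

```text
time_s: 9.0
eef_pos: [527.5, -363.6, 138.5]
ee_rot: [-0.0, 1.0, -0.02, -0.0]
force: [0.2, -1.7, -1.2]
grip_width: 0.152
grip_force: 51.5
```

Run:
```python
from h import *
s,c=wrist("w4"); R=qR(s["ee_rot"]); print(s["eef_pos"],np.arctan2(R[1,0],R[0,0]),s["wrist_torque"],s["force"],s["grip_width"],s["grip_force"],s["joints"])
```

```text
[ 527.48811571 -363.55802205  138.53132574] -0.03957307601399702 [-0.24811797 -0.11484513  0.0053657 ] [ 0.20988052 -1.66429744 -1.22764084] 0.1523763446371282 51.49271607398987 [-7.86039025e-01  6.62171586e-01  1.25771854e+00  8.93491746e-05
  1.22188517e+00  8.24299832e-01]
```

View pics/w4.png

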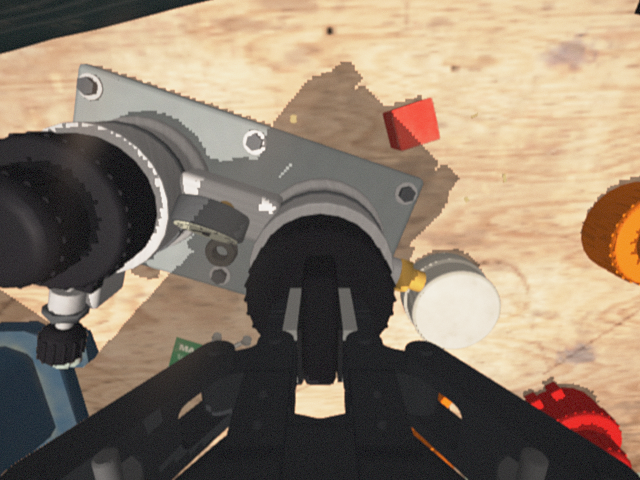

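The bar at (320,300) stays aligned with the fingers while the plate is rotated in the picture, so the cap really is turning. I'll go on.

Emit:
{"fn": "move_arm", "kwargs": {
  "moves": [
    {"turn": [0,0,-0.08],"translation": [0,0,-0.6],"hand": 0.05},
    {"turn": [0,0,-0.08],"translation": [0,0,-0.6],"hand": 0.05},
    {"turn": [0,0,-0.08],"translation": [0,0,-0.6],"hand": 0.05},
    {"turn": [0,0,-0.08],"translation": [0,0,-0.6],"hand": 0.05},
    {"turn": [0,0,-0.08],"translation": [0,0,-0.6],"hand": 0.05},
    {"turn": [0,0,-0.08],"translation": [0,0,-0.6],"hand": 0.05},
    {"turn": [0,0,0],"translation": [0,0,0],"hand": 0.05}
  ]
}}

```text
time_s: 9.63
eef_pos: [527.5, -363.3, 142.2]
ee_rot: [-0.0, 0.976, 0.218, -0.0]
force: [0.0, 0.5, -1.3]
grip_width: 0.151
grip_force: 51.5
```

Emit:
{"fn": "move_arm", "kwargs": {
  "moves": [
    {"turn": [0,0,-0.08],"translation": [0,0,-0.6],"hand": 0.05},
    {"turn": [0,0,-0.08],"translation": [0,0,-0.6],"hand": 0.05},
    {"turn": [0,0,-0.08],"translation": [0,0,-0.6],"hand": 0.05},
    {"turn": [0,0,-0.08],"translation": [0,0,-0.6],"hand": 0.05},
    {"turn": [0,0,-0.08],"translation": [0,0,-0.6],"hand": 0.05},
    {"turn": [0,0,-0.08],"translation": [0,0,-0.2],"hand": 0.05},
    {"turn": [0,0,-0.08],"translation": [0,0,0],"hand": 0.05},
    {"turn": [0,0,0],"translation": [0,0,0],"hand": 0.05},
    {"turn": [0,0,0],"translation": [0,0,0],"hand": 0.05}
  ]
}}

```text
time_s: 10.38
eef_pos: [527.4, -363.4, 145.2]
ee_rot: [-0.0, 0.879, 0.477, -0.0]
force: [0.8, -0.1, -2.4]
grip_width: 0.152
grip_force: 51.4
```

Run:
```python
from h import *
s=sense(); R=qR(s["ee_rot"]); print(s["eef_pos"],np.arctan2(R[1,0],R[0,0])+.36,s["wrist_torque"],s["force"],s["grip_width"],s["grip_force"],s["joints"])
```

```text
[ 527.43749159 -363.43859716  145.21973853] 1.35489595320073 [-0.00621887  0.05759188 -0.0180005 ] [ 0.82002278 -0.12785363 -2.42784005] 0.1524912716820163 51.40921354293823 [-7.85945700e-01  6.55498092e-01  1.25084461e+00  4.31547134e-05
  1.23585052e+00 -2.10059572e-01]
```

It has turned 1.355 rad, inside the free window. I'll lift slowly at first, then clear.

Emit:
{"fn": "move_arm", "kwargs": {
  "moves": [
    {"turn": [0,0,0],"translation": [0,0,-2],"hand": 0.05},
    {"turn": [0,0,0],"translation": [0,0,-3],"hand": 0.05},
    {"turn": [0,0,0],"translation": [0,0,-4],"hand": 0.05},
    {"turn": [0,0,0],"translation": [0,0,-4],"hand": 0.05},
    {"turn": [0,0,0],"translation": [0,0,0],"hand": 0.05}
  ]
}}

```text
time_s: 10.8
eef_pos: [527.8, -363.9, 159.8]
ee_rot: [0.001, 0.878, 0.479, 0.0]
force: [0.4, 1.0, -1.8]
grip_width: 0.148
grip_force: 51.4
```

Emit:
{"fn": "move_arm", "kwargs": {
  "moves": [
    {"turn": [0,0,0],"translation": [0,0,-6],"hand": 0.05},
    {"turn": [0,0,0],"translation": [0,0,-8],"hand": 0.05},
    {"turn": [0,0,0],"translation": [0,0,-10],"hand": 0.05},
    {"turn": [0,0,0],"translation": [0,0,-12],"hand": 0.05},
    {"turn": [0,0,0],"translation": [0,0,-13],"hand": 0.05},
    {"turn": [0,0,0],"translation": [0,0,-13],"hand": 0.05},
    {"turn": [0,0,0],"translation": [0,0,-12],"hand": 0.05},
    {"turn": [0,0,0],"translation": [0,0,-8],"hand": 0.05},
    {"turn": [0,0,0],"translation": [0,0,-4],"hand": 0.05},
    {"turn": [0,0,0],"translation": [0,0,0],"hand": 0.05}
  ]
}}

```text
time_s: 11.63
eef_pos: [527.7, -363.7, 245.6]
ee_rot: [0.001, 0.878, 0.479, 0.0]
force: [0.6, -0.1, -2.1]
grip_width: 0.152
grip_force: 51.4
```

Emit:
{"fn": "move_arm", "kwargs": {
  "moves": [
    {"turn": [0,0,0],"translation": [0,0,0],"hand": 0.05},
    {"turn": [0,0,0],"translation": [0,0,0],"hand": 0.05},
    {"turn": [0,0,0],"translation": [0,0,0],"hand": 0.05},
    {"turn": [0,0,0],"translation": [0,0,0],"hand": 0.05},
    {"turn": [0,0,0],"translation": [0,0,0],"hand": 0.05},
    {"turn": [0,0,0],"translation": [0,0,0],"hand": 0.05}
  ]
}}

```text
time_s: 12.13
eef_pos: [527.5, -363.6, 244.3]
ee_rot: [-0.0, 0.878, 0.479, -0.0]
force: [-0.4, -0.5, -2.2]
grip_width: 0.153
grip_force: 51.4
```

Run:
```python
from h import *
s=sense(); print(s["eef_pos"],s["force"],s["wrist_torque"],s["grip_width"],s["grip_force"],abs(s["dq"]).max())
c=capture("side"); cv2.imwrite("pics/s2.png",cv2.resize(c["image"][100:340,220:420],None,fx=2.4,fy=2.4,interpolation=cv2.INTER_CUBIC))
```

```text
[ 527.47167755 -363.59938446  244.32540356] [-0.44603388 -0.50864176 -2.20585917] [ 0.01306651 -0.02550094  0.03035282] 0.152549130466826 51.38845503330231 0.002389322756154861
```

View pics/s2.png

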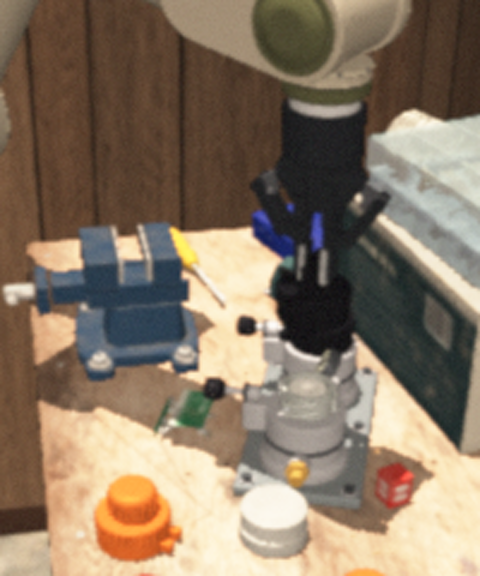

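The bar cap hangs level in the fingers at (315,310), about 10 cm above its open canister at (303,400). Its knob is out at (213,388) and the other knob at (247,325) is untouched. Handing in.

```bash
python3 -c "
from rig import finish_job
print(finish_job())"
```

```text
the job is handed in; nothing more can be done
None
```

I handed the job in with the bar-grip cap, from the right canister, held level about 10 cm above its seat. Its plunger is out, its thread proved right-handed, and the other canister and the bystanders were left alone; the hand-in returned no verdict.

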